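# Level the sighting compass and hold its mirror lid for a reading

## Task

Get the sighting compass ready for an aerial bearing: with its lid still shut, turn the foot-screw knob until the tilted platform under the compass is level, so that the card can swing free. Then lift the lid by its sighting tongue and hold it open at 60 degrees from shut, with the platform still level; the hinge is loose and the lid falls shut when let go, so finish still holding the tongue and stay there while the bearing is read in the mirror. Leave the tin, the plug and the dry cell where they are.

Things in the scene. Friction and masses are not known exactly. Their poses are not given: they have to be found in the camera images.
- level_base: Dark steel foot plate, 96 (x) by 176 (y) by 12 mm, fixed to the table. Origin on the table under the compass; the knob stands at y = -75 mm, the lid's tongue points to -x (roughly to the robot). At its y = +70 mm end stands a 51 mm high index post with a long black line at z = 33 mm between shorter ones; the pointer on the platform's end meets the long line when level.
- tilt_platform (a joint): Tilt (rad) of the light grey platform, 84 by 122 by 6 mm with a 40 mm wide ear under the knob, which rocks on a pin along the base's x axis, 27 mm above the table. 0 is level (to 1 degree is good); negative: knob end low, as at the start, by 0.04 to 0.07. Its top is 36 mm above the table when level. Only the knob moves it; pushing does not.
- foot_screw (a joint): Turn of the knob in radians, positive clockwise seen from above; 0 is level. Clockwise raises the knob's end of the platform by 0.017 rad of tilt per radian of knob (about 8 mm a turn of the screw). Stiff (0.08 N m), stays where it is left, travel -6.6 to +2.6.
- knob_grip (a point): Centre of the round black knurled knob, on its upright axis, 63 mm above the table. The knob is 35 mm in diameter over its grip (z = 56 to 70 mm), its top at 72 mm; it keeps its height as it turns. A white line on its top shows the turning.
- compass_lid (a joint): Opening of the compass lid in radians: 0 shut, 1.047 is the 60 degrees wanted (within 5 degrees), stop at 1.82. It falls shut when let go.
- lid_hinge (a point): Middle of the lid's hinge axis, fixed to the compass body on the side away from the tongue: 30 mm from the compass centre in the base's +x, 52 mm above the table when level. The axis runs along the base's y. The compass is a round olive can, 55 mm in diameter, 20 mm high with its lid, clamped on the platform.
- tongue_grip (a point): Point to pinch on the sighting tongue, a dark steel slotted frame at the lid's free edge, 14 mm wide (along the hinge axis), 4 mm thick; it ends 10 mm beyond this point. The point is in mid-thickness, 73 mm from the hinge axis; 53 mm above the table when shut and level. Pinched across its width (fingers closing along the hinge axis) it can pivot between the pads.
- tongue: The sighting tongue with the mirror, one piece with the lid; it turns with it. Origin, when shut, under the middle of the compass on the platform; when shut its axes are those of the base.
- spares_tin: Olive tin, 76 by 93 by 36 mm, on the table to the left of the base; bystander. Origin under its centre.
- jack_plug: Brass jack plug, 15 by 67 by 15 mm, lying behind the base; bystander. Origin under its centre.
- cell: Dry cell, 26 mm in diameter and 50 mm high, standing behind the base; bystander. Origin under its centre.

How it is judged:
On the way:
1. platform level to 1 degree while the lid is still shut (value of joint tilt_platform between -0.0175 and 0.0175 rad and value of joint compass_lid below 0.08 rad), for 0.3 s.
At the end, for the whole second after the job is handed in: The platform is level within 1 degree and the fingers hold the sighting tongue so that the lid stays still at 60 degrees, within 5 degrees (value of joint tilt_platform between -0.0175 and 0.0175 rad and value of joint compass_lid between 0.96 and 1.134 rad and velocity of joint compass_lid between -0.1 and 0.1 rad/s and contact force between the fingers and tongue above 0.05 N); the arm keeps its last pose, push and grip.
It fails at once if the spares tin is pushed more than 15 mm (distance of spares_tin from where it was at the start of the episode above 0.015 m).
It fails at once if the jack plug is pushed more than 15 mm (distance of jack_plug from where it was at the start of the episode above 0.015 m).
It fails at once if the dry cell is pushed more than 15 mm (distance of cell from where it was at the start of the episode above 0.015 m).
It also fails if it takes over 72 s, if anything falls off the work surface, if the arm or the gripper's body presses on something with over 40 N, if the wrist force passes 120 N, or if a joint passes its speed limit or range.

## Robot

A 7-joint arm with a two-finger parallel gripper is mounted at the origin on a cart in front of the work surface, level with it; the furniture and walls round the work are solid. World frame = base frame: x ahead of the robot, y to its left, z up, the work surface at z = 0. Lengths are in m, angles in rad, forces in N, time in s.
With the tool pointing down it reaches from about 0.35 to 0.9 m from the base axis. Payload 19.9 kg.
Tool frame: the origin (TCP) lies at the very end of the fingers, on their centre line; the grasp point (between the pads) lies 19 mm behind it; z points along the fingers, y is the line along which they close (so a half turn about z gives the same grasp; the last joint's range is limited). The gripper opens to 94 mm and grips with 3 to 60 N. Pads are 16 mm wide; open, the fingers measure 119 mm over their backs; the gripper's body (75 mm by 177 mm) begins 78 mm behind the grasp point.
Start: joints at [-1.25, 0.417, -0.01, 1.614, 0.005, 1.111, -0.053], TCP at [0.222, 0.584, 0.181] pointing down, gripper open.
Joint ranges: [-2.81, 2.81], [-0.39, 2.02], [-1.27, 1.25], [0.06, 2.57], [-1.19, 4.33], [0.19, 2], [-2.82, 2.82]. Speed limits (rad/s): [1.89, 1.89, 2.39, 2.39, 3.01, 3.01, 3.01].

## Interface

Orientations are given as a unit quaternion [w, x, y, z].
In Python, from bench import * gives the robot as it stands. The module is installed in compiled form; this text tells all that it offers.
- The arm moves only by the tool move_arm, never from a script. Its argument "motion" is text: rows parted by semicolons, each of 5 numbers parted by spaces: the shift along the tool's x, y, z in m, then the turn about the tool's z in rad, then the finger opening in m, from 0 to 0.094. In form: tx ty tz yaw fingers; .... A call has 1 to 10 rows; each row shifts and turns the commanded pose from where the row before left it, along the tool's axes as they then stand; what a row does not reach is not made up. A row lasts 1/8 s, in which the tool goes at most 62.5 mm and 10.7 degrees, less where a joint would pass 70% of its speed; a pose out of reach is approached as far as the arm can. A call with a gripper value outside its range is refused whole. The fingers move at their own pace and stop on an object; "force" is the grip in N (left out, the last holds). Time passes only in rows, so rows that do not move let the fingers close. It gives the time, the measured TCP pose, the force, the opening and the grip force at its end, in the units of the state.
- read_state(): the state, without advancing time (a new reading comes with each control period).
- read_camera(name): name is "scene" or "top" or "wrist"; returns a dict with "pixels" (400x640x3 uint8, red, green, blue), "camera_matrix" (3x3 intrinsics, pixels), "view" (4x4, takes a point from world to camera coordinates). Camera axes: x right, y down, z forward; pixel columns grow to the right and rows downward; lengths in m; the calibration is good to about 2 mm. A picture is of the moment at which its call begins. There is no depth.
- hand_in(): hands the job in; it is judged then, once.
The state is a dict: "time": time; "joint_pos": joint angles; "joint_velocities": joint speeds; "joint_efforts": joint torques, N m; "position": TCP position; "ee_rot": TCP orientation; "ft_force": force on the tool from outside, world axes, zero at the start; "ft_torque": the same for the moment, N m; "width": finger opening in m; "grasp_force": force on a finger pad.
Only numpy, scipy, OpenCV 4.12 (cv2) and the standard library are available. Lean on these libraries where they do the work, as an engineer would, in place of code of your own. Each camera call takes 0.05 s, during which the arm holds its last target. There are 200 camera calls.

## Working session

There is one attempt and no reset: what is moved stays moved. The work goes in short steps, Python scripts to look and compute and a tool call to move; the robot and the scene stay as the last step left them, time stands still between calls to the robot, and variables do not carry over. Pictures are saved under pics/ and viewed, at most 10 in all, crops included, and the job is handed in when it is done.

Besides the shell and the picture viewer there is one more tool, called after "Emit:" as name(argument=value, ...) on one line, values as JSON. move_arm: Moves the arm, as the interface text tells. Its arguments: {"type":"object","properties":{"motion":{"type":"string"},"force":{"type":"number"}},"required":["motion"]}

```bash
mkdir -p pics; cat > h.py <<'E'
import numpy as np, cv2
from bench import *
def ray(c,u,v):
    K=np.array(c["camera_matrix"]);V=np.array(c["view"]);R=V[:3,:3];t=V[:3,3]
    return -R.T@t, R.T@np.linalg.solve(K,[u,v,1.])
def onz(c,u,v,z):
    o,d=ray(c,u,v);return o+d*(z-o[2])/d[2]
def save(c,n,box=None,s=1):
    im=cv2.cvtColor(np.array(c["pixels"]),cv2.COLOR_RGB2BGR)
    if box: im=im[box[1]:box[3],box[0]:box[2]]
    cv2.imwrite("pics/"+n,cv2.resize(im,None,fx=s,fy=s,interpolation=cv2.INTER_CUBIC))
def proj(c,p):
    V=np.array(c["view"]);q=np.array(c["camera_matrix"])@(V[:3,:3]@np.array(p)+V[:3,3]);return q[:2]/q[2]
E
python3 - <<'E'
from h import *
for n in("top","scene"):
    c=read_camera(n);save(c,n+"0.png");print(n,ray(c,320,200),c["camera_matrix"][0])
s=read_state();print(s["position"],s["ee_rot"],s["time"])
E
```

```text
top (array([0.41194222, 0.29349956, 1.09268259]), array([ 0.15173772,  0.00807078, -0.9887291 ])) [469.82730686   0.         320.49109881]
scene (array([ 0.14473097, -0.43942654,  0.79465884]), array([ 0.39704243,  0.64003705, -0.6579487 ])) [507.00739724   0.         323.52879669]
[0.22165091 0.58397511 0.18057775] [-5.30172134e-05  1.80362932e-01  9.83599971e-01 -5.53108583e-04] 0.1
```

View pics/top0.png

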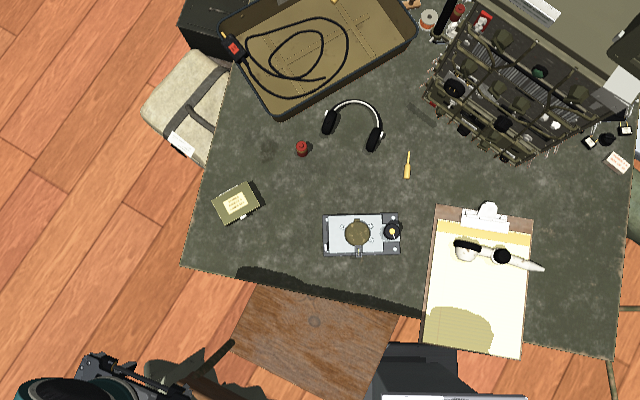

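View pics/scene0.png

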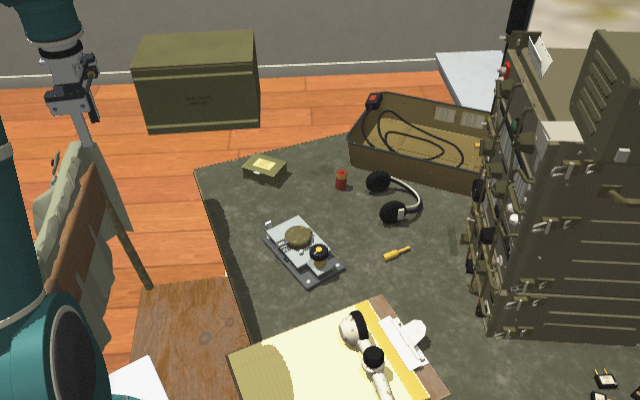

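The top view shows the base at about (361,234), the compass at (357,233), the knob at (392,231) and the tongue pointing down at (359,253). The tin is at (237,202), the cell at (302,148) and the plug at (408,165). In the scene view the knob is at (319,252). I'll measure from enlarged crops.

```bash
python3 - <<'E'
from h import *
c=read_camera("top");d=read_camera("scene")
a=np.array(c["pixels"])[200:270,310:415,::-1];b=np.array(d["pixels"])[205:295,255:355,::-1]
A=cv2.resize(a,None,fx=5,fy=5,interpolation=cv2.INTER_CUBIC);B=cv2.resize(b,None,fx=5,fy=5,interpolation=cv2.INTER_CUBIC)[:,:]
cv2.imwrite("pics/t1.png",A);cv2.imwrite("pics/s1.png",B)
# base light-grey platform rectangle + dark knob blob
im=np.array(c["pixels"]).astype(int)
sub=im[205:265,315:410]
g=((sub.min(2)>140)&(np.ptp(sub,axis=2)<35)).astype(np.uint8)
cs,_=cv2.findContours(g,cv2.RETR_EXTERNAL,cv2.CHAIN_APPROX_NONE)
pts=np.vstack([k for k in cs if cv2.contourArea(k)>30])
print(cv2.minAreaRect(pts),cv2.boxPoints(cv2.minAreaRect(pts))+[315,205])
k=(sub.max(2)<45).astype(np.uint8)
n,l,st,ce=cv2.connectedComponentsWithStats(k)
for i in range(1,n):
    if st[i,4]>20: print(st[i],ce[i]+[315,205])
E
```

```text
((46.30107116699219, 28.54886245727539), (37.76845169067383, 75.27030944824219), 88.72696685791016) [[323.25565815 215.50543022]
 [398.50739288 213.83316612]
 [399.34648132 251.59229279]
 [324.09474945 253.26455688]]
[68 18 11 17 37] [386.64864865 232.2972973 ]
```

View pics/t1.png

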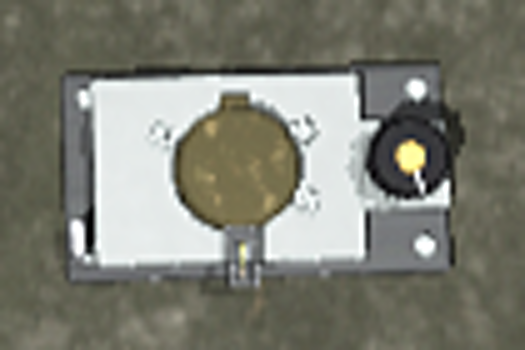

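View pics/s1.png

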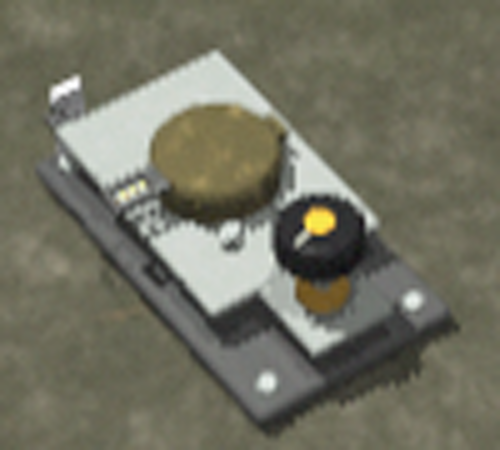

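The top crop shows the knob centre at (407,156), the lid at (238,167), the tongue around (244,262) and the base corners at (62,72), (440,62), (452,268) and (68,280). The scene crop shows the knob cap at (319,221), with the platform's knob end low.

```bash
python3 - <<'E'
from h import *
c=read_camera("top");d=read_camera("scene")
T=lambda x,y,z:onz(c,(x+.5)/5-.5+310,(y+.5)/5-.5+200,z)
S=lambda x,y,z:onz(d,(x+.5)/5-.5+255,(y+.5)/5-.5+205,z)
print("knob top",T(407,156,.070),"yellow T",T(411,155,.073),"S",S(319,221,.073))
print("knob S outline", S(319,236,.064))
cor=np.array([T(*p,.012) for p in[(62,72),(440,62),(452,268),(68,280)]]);print(cor)
print("centre",cor.mean(0)); e=(cor[0]-cor[1]+cor[3]-cor[2]);print("yaw(y axis)",np.degrees(np.arctan2(-e[0],e[1])),np.linalg.norm(e)/2)
e=(cor[0]-cor[3]+cor[1]-cor[2]);print("yaw(x)",np.degrees(np.arctan2(e[1],e[0])),np.linalg.norm(e)/2)
print("lid",T(238,167,.055),S(216,150,.056),"tongue end T",T(244,287,.053),"hinge lug",T(237,97,.053))
E
```

```text
knob top [0.50321858 0.14651743 0.07      ] yellow T [0.503408   0.14521012 0.073     ] S [0.49914798 0.14318546 0.073     ]
knob S outline [0.49921398 0.14369559 0.064     ]
[[0.54509232 0.2972268  0.012     ]
 [0.55209909 0.12237702 0.012     ]
 [0.45764892 0.1183348  0.012     ]
 [0.44980604 0.29320809 0.012     ]]
centre [0.50116159 0.20778668 0.012     ]
yaw(y axis) 2.431384461800843 0.1750190972186829
yaw(x) 2.432741215940195 0.09495380663387985
lid [0.49869201 0.21889569 0.055     ] [0.49409005 0.21425993 0.056     ] tongue end T [0.44640369 0.2161151  0.053     ] hinge lug [0.52991448 0.21920216 0.053     ]
```

Emit:
move_arm(motion="-0.042 -0.031 0 0 0.094; -0.042 -0.031 0 0 0.094; -0.042 -0.031 0 0 0.094; -0.042 -0.031 0 0 0.094; -0.042 -0.031 0 0 0.06; -0.042 -0.031 0 0 0.06; -0.042 -0.031 0 0 0.06; -0.042 -0.031 0 0 0.06; -0.042 -0.031 0 0 0.06; -0.042 -0.031 0 0 0.06")

```text
time: 1.55
position: [0.5052, 0.144, 0.1814]
ee_rot: [0.0, 0.18, 0.984, 0.0]
ft_force: [-0.1, -0.1, -0.5]
width: 0.0599
grasp_force: 0.0
```

```bash
cat >> h.py <<'E'
from scipy.spatial.transform import Rotation as Ro
def todo(target):
    s=read_state();q=np.array(s["ee_rot"]);R=Ro.from_quat(q[[1,2,3,0]]).as_matrix()
    print("t",round(s["time"],2),"pos",np.round(s["position"],4),"xax",np.round(R[:,0],3),"z",np.round(R[:,2],3),"q7",np.round(s["joint_pos"],3)[[0,6]],"F",np.round(s["ft_force"],1),"w",round(float(s["width"]),4),"gf",round(float(s["grasp_force"]),1))
    print("tool shift",np.round(R.T@(np.array(target)-s["position"]),4),"yaw of y",np.degrees(np.arctan2(R[1,1],R[0,1])))
E
python3 - <<'E'
from h import *
todo([.5013,.1447,.044]); c=read_camera("wrist");save(c,"w0.png");print(c["view"])
E
```

```text
t 1.55 pos [0.5052 0.144  0.1814] xax [-0.935  0.355 -0.   ] z [ 0.  0. -1.] q7 [-0.567  0.941] F [-0.1 -0.1 -0.5] w 0.0599 gf 0.0
tool shift [ 0.0039 -0.0007  0.1374] yaw of y 69.22138083021538
[[ 0.35526705  0.93476346  0.0016109  -0.31425087]
 [ 0.89480745 -0.34057879  0.28866195 -0.43253941]
 [ 0.27037929 -0.10111063 -0.95742973  0.27142616]
 [ 0.          0.          0.          1.        ]]
```

View pics/w0.png

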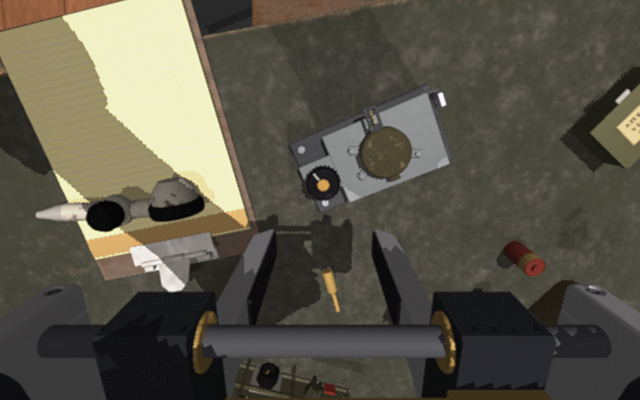

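The wrist view shows the knob cap at (323,184), the lid at (386,152) and the tongue tip at (372,110). I'll cast rays for those.

```bash
python3 - <<'E'
from h import *
c=read_camera("wrist")
im=np.array(c["pixels"]).astype(int)[150:215,290:350]
m=(im[...,0]>180)&(im[...,1]>110)&(im[...,2]<120);v,u=np.nonzero(m);u=u.mean()+290;v=v.mean()+150
print(u,v,onz(c,u,v,.073),"knob outline",onz(c,322.5,184,.066))
print("lid",onz(c,386,152,.055),"tongue end",onz(c,372,110,.053))
for n in("top","scene"):
    d=read_camera(n);print(n,proj(d,[.5013,.1447,.073]))
E
```

```text
327.63529411764705 179.5529411764706 [0.50095144 0.1445647  0.073     ] knob outline [0.50513713 0.13723119 0.066     ]
lid [0.49944752 0.21177198 0.055     ] tongue end [0.45343517 0.21189008 0.053     ]
top [392.04811413 231.57605681]
scene [318.90660533 247.87652927]
```

```bash
python3 - <<'E'
from h import *
c=read_camera("wrist")
im=np.array(c["pixels"]).astype(int)[150:215,290:350]
m=((im[...,0]-im[...,2]>70)&(im[...,0]>150)).astype(np.uint8)
n,l,st,ce=cv2.connectedComponentsWithStats(m);print(st[1:],ce[1:]+[290,150])
k=(im.max(2)<50).astype(np.uint8)
n,l,st,ce=cv2.connectedComponentsWithStats(k)
for i in range(1,n):
    if st[i,4]>30: print(st[i]+[290,150,0,0,0],ce[i]+[290,150])
print(proj(c,[.5013,.1447,.073]))
E
```

```text
[[27 31 11 10 95]] [[322.22105263 185.63157895]]
[297 167  50  34 857] [320.70478413 184.52392065]
[322.48170425 185.71286945]
```

Emit:
move_arm(motion="0 0 0.005 -0.18 0.055; 0 0 0.005 -0.18 0.055; 0 0 0.005 -0.18 0.055; 0 0 0.005 -0.18 0.055; 0 0 0.005 -0.18 0.055; 0 0 0.005 -0.18 0.055; 0 0 0.005 -0.18 0.055; 0 0 0.005 -0.18 0.055; 0 0 0.005 -0.18 0.055; 0 0 0.005 -0.18 0.055")

```text
time: 3.05
position: [0.5039, 0.1468, 0.1311]
ee_rot: [0.0, -0.661, 0.75, 0.0]
ft_force: [-0.1, -0.4, -0.3]
width: 0.055
grasp_force: 0.0
```

Emit:
move_arm(motion="0 0 0 -0.18 0.055; 0 0 0 -0.18 0.055; 0 0 0 -0.18 0.055; 0 0 0 -0.18 0.055; 0 0 0 0 0.055; 0 0 0 0 0.055")

```text
time: 3.8
position: [0.4946, 0.1426, 0.1151]
ee_rot: [0.021, 0.801, -0.599, -0.008]
ft_force: [0.2, 0.3, -0.0]
width: 0.0549
grasp_force: 0.0
```

```bash
python3 - <<'E'
from h import *
todo([.5013,.1447,.044]); c=read_camera("wrist")
im=np.array(c["pixels"]).astype(int)
print(proj(c,[.5013,.1447,.073]))
m=((im[...,0]-im[...,2]>70)&(im[...,0]>150)).astype(np.uint8)
n,l,st,ce=cv2.connectedComponentsWithStats(m)
for i in range(1,n):
    if 40<st[i,4]<400: print(st[i],ce[i],onz(c,*ce[i],.073))
E
```

```text
t 3.8 pos [0.4946 0.1426 0.1151] xax [ 0.283 -0.959  0.013] z [-0.039 -0.025 -0.999] q7 [0.212 2.811] F [ 0.2  0.3 -0. ] w 0.0549 gf 0.0
tool shift [-0.001  -0.0102  0.0707] yaw of y -163.60525106583322
[312.32580622 208.75661825]
[377  46  10  13  62] [380.70967742  51.87096774] [0.48594932 0.01465782 0.073     ]
[386  47  11  11  60] [390.8   52.15] [0.47872729 0.01268038 0.073     ]
[395  49  10  12  53] [399.24528302  54.30188679] [0.47221514 0.0122403  0.073     ]
[403  51  10  11  45] [407.4         55.93333333] [0.46599881 0.01152814 0.073     ]
[630  52  10  13  41] [635.56097561  59.26829268] [ 0.29629819 -0.0370161   0.073     ]
[120  79  51  29 371] [149.93800539  92.76549865] [0.6409113 0.0901611 0.073    ]
[537 160  28  25 292] [549.41780822 171.61643836] [0.31966397 0.06035596 0.073     ]
[532 163  13  15  57] [537.63157895 169.59649123] [0.33024006 0.06158278 0.073     ]
[305 202  15  14 168] [312.26190476 208.47619048] [0.5014183 0.1444773 0.073    ]
[469 282  16   9  86] [476.56976744 287.36046512] [0.33418639 0.17770826 0.073     ]
[368 358  20  28 231] [377.73160173 370.36363636] [0.39261108 0.29016591 0.073     ]
[391 358  11  18 119] [396.67226891 365.61344538] [0.37606804 0.28006904 0.073     ]
[362 374  16  14  50] [368.58 380.66] [0.39741512 0.30456332 0.073     ]
```

Negative yaw drove joint 7 to its end. That is a useful start for the clockwise turn, so I'll back off a little.

Emit:
move_arm(motion="0 0 0 0.15 0.055; 0 0 0 0.15 0.055; 0 0 0 0.15 0.055; 0 0 0 0 0.055; 0 0 0 0 0.055")

```text
time: 4.47
position: [0.4946, 0.1432, 0.1154]
ee_rot: [-0.023, -0.649, 0.76, 0.003]
ft_force: [-0.2, 0.3, -0.1]
width: 0.0551
grasp_force: 0.0
```

```bash
python3 - <<'E'
from h import *
todo([.5013,.1447,.044])
E
```

```text
t 4.47 pos [0.4946 0.1432 0.1154] xax [-0.156 -0.987  0.031] z [-0.038 -0.025 -0.999] q7 [0.141 2.405] F [-0.2  0.3 -0.1] w 0.0551 gf 0.0
tool shift [-0.0047 -0.0088  0.071 ] yaw of y 170.9615647165501
```

Emit:
move_arm(motion="-0.005 -0.009 0 0 0.055; 0 0 0.015 0 0.055; 0 0 0.015 0 0.055; 0 0 0.015 0 0.055; 0 0 0.013 0 0.055; 0 0 0.012 0 0.055; 0 0 0 0 0.055; 0 0 0 0 0.055")

```text
time: 5.48
position: [0.5018, 0.1447, 0.0451]
ee_rot: [-0.022, -0.648, 0.762, 0.003]
ft_force: [-0.6, 0.4, -0.6]
width: 0.0549
grasp_force: 0.0
```

```bash
python3 - <<'E'
from h import *
todo([.5013,.1447,.045])
E
```

```text
t 5.47 pos [0.5018 0.1447 0.0451] xax [-0.16  -0.987  0.03 ] z [-0.038 -0.024 -0.999] q7 [0.097 2.337] F [-0.6  0.4 -0.6] w 0.0549 gf 0.0
tool shift [0.     0.0005 0.0001] yaw of y 170.7349522114284
```

Emit:
move_arm(motion="0 0 0 0 0.02; 0 0 0 0 0.02; 0 0 0 0 0.02; 0 0 0 0 0.02; 0 0 0 0 0.02; 0 0 0 0 0.02", force=25)

```text
time: 6.22
position: [0.5016, 0.1446, 0.045]
ee_rot: [-0.023, -0.648, 0.762, 0.003]
ft_force: [-0.1, -0.2, 5.5]
width: 0.0314
grasp_force: 23.0
```

Emit:
move_arm(motion="0 0 0 0.15 0.02; 0 0 0 0.15 0.02; 0 0 0 0.15 0.02; 0 0 0 0.15 0.02")

```text
time: 6.72
position: [0.5026, 0.1449, 0.0461]
ee_rot: [-0.021, -0.391, 0.92, -0.004]
ft_force: [-1.9, -2.2, 22.2]
width: 0.0286
grasp_force: 25.4
```

```bash
python3 - <<'E'
from h import *
todo([.5013,.1447,.045])
E
```

```text
t 6.72 pos [0.5026 0.1449 0.0461] xax [-0.693 -0.72   0.043] z [-0.036 -0.024 -0.999] q7 [-0.011  1.806] F [-1.9 -2.2 22.2] w 0.0286 gf 25.4
tool shift [0.001  0.0008 0.0011] yaw of y 136.09412127806382
```

```bash
python3 - <<'E'
from h import *
c=read_camera("wrist");d=read_camera("scene")
a=np.array(c["pixels"])[100:340,170:490,::-1];b=np.array(d["pixels"])[185:305,245:365,::-1]
A=cv2.resize(a,None,fx=1.25,fy=1.25);B=cv2.resize(b,(400,400),interpolation=cv2.INTER_CUBIC)
o=np.zeros((400,800,3),np.uint8);o[:300,:400]=A;o[:,400:]=B;cv2.imwrite("pics/g1.png",o)
print(read_state()["ft_force"],read_state()["ft_torque"])
E
```

```text
[-2.70398887 -1.85706771 20.68171583] [-0.45471942  0.81483431 -0.08673979]
```

View pics/g1.png

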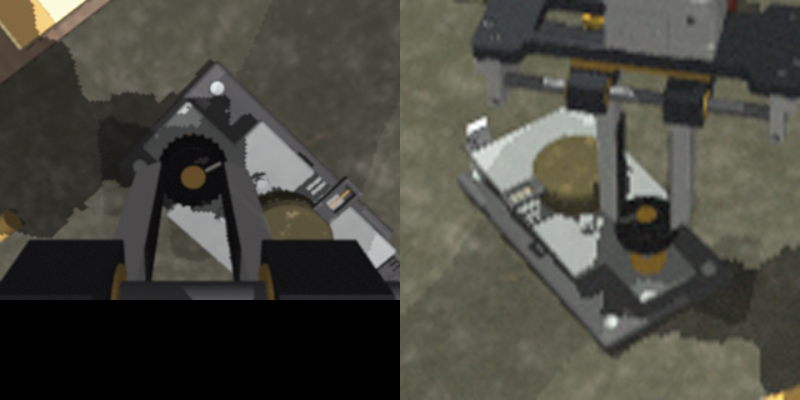

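The wrist crop has the knob cap at (193,178). In the scene crop it is at (647,213), and the fingers look slightly behind it. I'll check by projection.

```bash
python3 - <<'E'
from h import *
s=read_state();q=np.array(s["ee_rot"]);R=Ro.from_quat(q[[1,2,3,0]]).as_matrix();p=np.array(s["position"])
P={}
for n in("wrist","scene","top"):
    c=read_camera(n);im=np.array(c["pixels"]).astype(int)
    m=((im[...,0]-im[...,2]>60)&(im[...,0]>90)).astype(np.uint8)
    k,l,st,ce=cv2.connectedComponentsWithStats(m)
    e=proj(c,[.5013,.1447,.073]);print(n,"exp",e,"TCP",proj(c,p),"tips",[np.round(proj(c,p+R[:,1]*w),1) for w in(-.0143,.0143)])
    for i in range(1,k):
        if np.hypot(*(ce[i]-e))<15 and st[i,4]>5: print("  ",st[i],ce[i])
E
```

```text
wrist exp [324.50612315 241.80240643] TCP [322.84004098 228.37195989] tips [array([302.6, 228.4]), array([343.1, 228.4])]
   [318 245   5   4   8] [319.875 246.625]
scene exp [318.90660533 247.87652927] TCP [319.7435317  256.90897026] tips [array([326.8, 257.9]), array([312.7, 256. ])]
   [316 247   6   4  14] [318.28571429 248.78571429]
top exp [392.04811413 231.57605681] TCP [390.20701705 232.01247183] tips [array([394.6, 227.4]), array([385.8, 236.6])]
```

The knob follows: its white line went from about 200° to 167°. But there is an upward force and the width reads low, so I'll regrip a little higher.

Emit:
move_arm(motion="0 0 0 0 0.055; 0 0 0 0 0.055; 0 0 0 0 0.055; 0 0 -0.005 0 0.055; 0 0 0 0 0.055")

```text
time: 7.6
position: [0.502, 0.1447, 0.0502]
ee_rot: [-0.022, -0.394, 0.919, -0.004]
ft_force: [-0.1, 0.1, -0.6]
width: 0.0551
grasp_force: 0.0
```

```bash
python3 - <<'E'
from h import *
todo([.5013,.1447,.050])
c=read_camera("wrist")
im=np.array(c["pixels"]).astype(int);x,y=np.round(proj(c,[.5013,.1447,.071])).astype(int)
sub=im[y-35:y+36,x-40:x+41];k=(sub.max(2)<40).astype(np.uint8)
n,l,st,ce=cv2.connectedComponentsWithStats(k)
for i in range(1,n):
    if st[i,4]>60: print(st[i]+[x-40,y-35,0,0,0],ce[i]+[x-40,y-35],(x,y))
a=np.array(c["pixels"])[120:330,200:450,::-1];cv2.imwrite("pics/g2.png",cv2.resize(a,None,fx=2.5,fy=2.5,interpolation=cv2.INTER_CUBIC))
E
```

```text
t 7.6 pos [0.502  0.1447 0.0502] xax [-0.689 -0.723  0.044] z [-0.038 -0.024 -0.999] q7 [-0.008  1.814] F [-0.1  0.1 -0.6] w 0.0551 gf 0.0
tool shift [0.0005 0.0005 0.0002] yaw of y 136.37076647316695
[284 204  11  11  64] [287.296875 207.265625] (np.int64(324), np.int64(239))
[347 204  18   9  96] [355.85416667 206.75      ] (np.int64(324), np.int64(239))
[ 284  206   68   59 2564] [317.8350234 235.675117 ] (np.int64(324), np.int64(239))
```

View pics/g2.png

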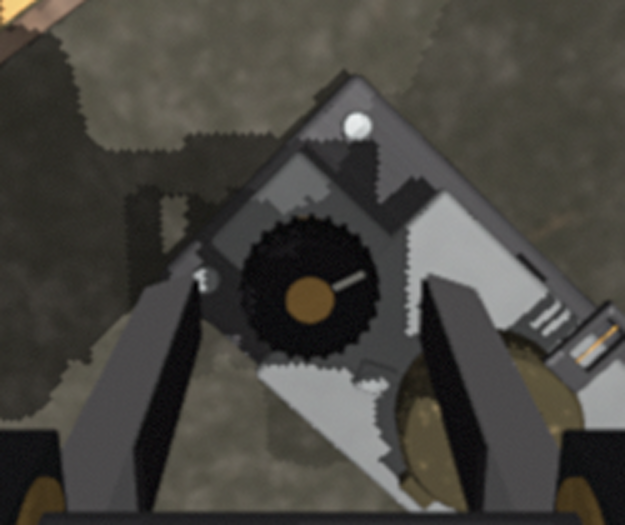

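In the wrist crop the knob centre is at (310,287) and the finger tips end at row 285, about 10 mm short of the knob along tool x. I'll shift and regrip gently.

Emit:
move_arm(motion="0.01 0 0 0 0.055; 0 0 0 0 0.055; 0 0 0 0 0.02; 0 0 0 0 0.02; 0 0 0 0 0.02; 0 0 0 0 0.02; 0 0 0 0 0.02", force=15)

```text
time: 8.52
position: [0.4948, 0.1375, 0.0502]
ee_rot: [-0.023, -0.394, 0.919, -0.004]
ft_force: [-0.4, 0.7, -0.8]
width: 0.02
grasp_force: 0.0
```

```bash
python3 - <<'E'
from h import *
todo([.5013,.1447,.050]);print(read_state()["ft_torque"])
E
```

```text
t 8.53 pos [0.4948 0.1375 0.0502] xax [-0.689 -0.723  0.044] z [-0.039 -0.024 -0.999] q7 [0.004 1.824] F [-0.4  0.7 -0.8] w 0.02 gf 0.0
tool shift [-0.0097  0.0003 -0.0002] yaw of y 136.37349388581748
[0.11172002 0.01287532 0.0044158 ]
```

Nothing was between the fingers there. Together with the upward force, that suggests the tips only caught the knob's top edge. I'll go back to centre and grip lower.

Emit:
move_arm(motion="0 0 0 0 0.055; 0 0 0 0 0.055; 0 0 0 0 0.055; -0.01 0 0 0 0.055; 0 0 0.005 0 0.055; 0 0 0.005 0 0.055; 0 0 0.005 0 0.055; 0 0 0 0 0.055")

```text
time: 9.52
position: [0.5008, 0.1441, 0.0343]
ee_rot: [-0.023, -0.394, 0.919, -0.004]
ft_force: [0.4, 1.0, -0.5]
width: 0.0545
grasp_force: 0.0
```

Emit:
move_arm(motion="0 0 0 0 0.02; 0 0 0 0 0.02; 0 0 0 0 0.02; 0 0 0 0 0.02; 0 0 0 0 0.02", force=20)

```text
time: 10.15
position: [0.5014, 0.1441, 0.035]
ee_rot: [-0.022, -0.394, 0.919, -0.004]
ft_force: [2.6, -1.5, 1.7]
width: 0.0342
grasp_force: 20.0
```

```bash
python3 - <<'E'
from h import *
todo([.5013,.1447,.035]);print(read_state()["ft_torque"])
E
```

```text
t 10.15 pos [0.5014 0.1441 0.035 ] xax [-0.689 -0.723  0.044] z [-0.038 -0.025 -0.999] q7 [-0.015  1.803] F [ 2.6 -1.5  1.7] w 0.0342 gf 20.0
tool shift [-0.0003  0.0005 -0.    ] yaw of y 136.3618751271782
[-0.4342999  -0.45014338  0.04635689]
```

Good, a full-diameter grip. Now turn.

Emit:
move_arm(motion="0 0 0 0.15 0.02; 0 0 0 0.15 0.02; 0 0 0 0.15 0.02; 0 0 0 0.15 0.02; 0 0 0 0.15 0.02; 0 0 0 0.15 0.02; 0 0 0 0.15 0.02; 0 0 0 0.15 0.02; 0 0 0 0.15 0.02; 0 0 0 0.15 0.02", force=30)

```text
time: 11.4
position: [0.5016, 0.1434, 0.0349]
ee_rot: [-0.014, 0.341, 0.94, -0.018]
ft_force: [2.2, -6.7, 1.3]
width: 0.034
grasp_force: 30.3
```

```bash
python3 - <<'E'
from h import *
todo([.5013,.1447,.035]);c=read_camera("scene")
save(c,"sc2.png",(255,195,355,295),5)
V=np.array(c["view"])
# predicted pixel in crop of platform top corners when level / tilted
th=np.radians(2.43);R=np.array([[np.cos(th),-np.sin(th),0],[np.sin(th),np.cos(th),0],[0,0,1]]);o=np.array([.5013,.1447,0])+R@[0,.075,0]
for t in(0,-.03,-.06):
    for x,y in((-.042,.061),(-.042,-.061),(.042,.061)):
        z=.027+.009*np.cos(t)+y*np.sin(t) ; print(t,x,y,np.round((proj(c,o+R@[x,y,z])-[255,195]+.5)*5-.5,1))
E
```

```text
t 11.4 pos [0.5016 0.1434 0.0349] xax [-0.767  0.641  0.013] z [-0.038 -0.025 -0.999] q7 [-0.293  0.484] F [ 2.2 -6.7  1.3] w 0.034 gf 30.3
tool shift [ 0.0011  0.0008 -0.0001] yaw of y 50.13536930910221
0 -0.042 0.061 [ 58.8 182.4]
0 -0.042 -0.061 [216.7 356.5]
0 0.042 0.061 [223.1 102. ]
-0.03 -0.042 0.061 [ 59.2 185.5]
-0.03 -0.042 -0.061 [216.5 353.5]
-0.03 0.042 0.061 [223.3 105. ]
-0.06 -0.042 0.061 [ 59.5 188.5]
-0.06 -0.042 -0.061 [216.3 350.4]
-0.06 0.042 0.061 [223.5 108.1]
```

View pics/sc2.png

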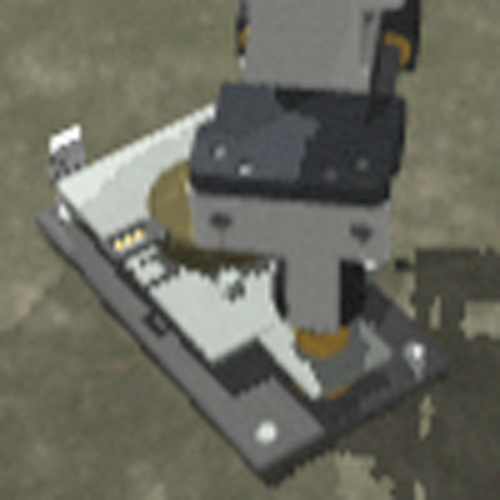

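The post-end corner at (58,185) dropped about 7 crop pixels and the knob-end corner at (212,362) rose about 6, so the platform is coming level. I'll turn another 1.4 rad (3.5 in all), then measure on the pointer.

Emit:
move_arm(motion="0 0 0 0.14 0.02; 0 0 0 0.14 0.02; 0 0 0 0.14 0.02; 0 0 0 0.14 0.02; 0 0 0 0.14 0.02; 0 0 0 0.14 0.02; 0 0 0 0.14 0.02; 0 0 0 0.14 0.02; 0 0 0 0.14 0.02; 0 0 0 0.14 0.02")

```text
time: 12.7
position: [0.5007, 0.1433, 0.0347]
ee_rot: [0.001, 0.866, 0.499, -0.024]
ft_force: [-1.4, -7.6, 3.8]
width: 0.0341
grasp_force: 30.0
```

Emit:
move_arm(motion="0 0 0 0 0.02; 0 0 0 0 0.055; 0 0 0 0 0.055; 0 0 0 0 0.055; 0 0 -0.03 0 0.055; 0 0 -0.05 0 0.055; 0 0 -0.05 0 0.055; 0 0 0 0 0.055; 0 0 0 0 0.055")

```text
time: 13.82
position: [0.5058, 0.1475, 0.1641]
ee_rot: [0.001, 0.865, 0.502, -0.023]
ft_force: [0.1, -0.0, -0.2]
width: 0.0551
grasp_force: 0.0
```

```bash
python3 - <<'E'
from h import *
todo([.456,.217,.15])
c=read_camera("wrist");th=np.radians(2.43);R=np.array([[np.cos(th),-np.sin(th),0],[np.sin(th),np.cos(th),0],[0,0,1]]);o=np.array([.5013,.1447,0])+R@[0,.075,0]
for n in("wrist","scene","top"):
    c=read_camera(n);print(n,proj(c,[.5013,.1447,.072]),"post",proj(c,o+R@[0,.07,.033]),"tongue",proj(c,o+R@[-.043,0,.053]),o)
print(ray(read_camera("wrist"),320,200))
E
```

```text
t 13.82 pos [0.5058 0.1475 0.1641] xax [ 0.496  0.868 -0.041] z [-0.039 -0.024 -0.999] q7 [-0.598 -0.784] F [ 0.1 -0.  -0.2] w 0.0551 gf 0.0
tool shift [ 0.0362 -0.0774  0.0144] yaw of y -29.787419545720947
wrist [324.2596805 192.733588 ] post [246.46329381  61.22797029] tongue [248.94712913 148.14059134] [0.49812009 0.21963256 0.        ]
scene [318.91884371 248.23082559] post [280.95009091 221.60799514] tongue [280.55556327 242.28356216] [0.49812009 0.21963256 0.        ]
top [391.9813023  231.61555805] post [325.08554038 234.95374822] tongue [357.62598989 252.95611261] [0.49812009 0.21963256 0.        ]
(array([0.555078  , 0.22572779, 0.36376849]), array([-0.19724928, -0.27629517, -0.94075094]))
```

Emit:
move_arm(motion="0 0 0 -0.18 0.055; 0 0 0 -0.18 0.055; 0 0 0 -0.18 0.055; 0 0 0 -0.18 0.055; 0 0 0 -0.18 0.055; 0 0 0 -0.18 0.055; 0 0 0 -0.18 0.03; 0 0 0 -0.18 0.03; 0 0 0 -0.18 0.03; 0 0 0 -0.18 0.03")

```text
time: 15.32
position: [0.506, 0.1473, 0.1641]
ee_rot: [-0.018, 0.142, 0.99, -0.015]
ft_force: [0.3, 0.2, -0.1]
width: 0.03
grasp_force: 0.0
```

Emit:
move_arm(motion="0 0 0 -0.17 0.03; 0 0 0 -0.16 0.03; 0.043 0.045 0 0 0.03; 0.043 0.045 0 0 0.03; 0.01 0.04 0.04 0 0.03; 0 0 0.035 0 0.03; 0 0 0 0 0.03; 0 0 0 0 0.03")

```text
time: 16.32
position: [0.4029, 0.2716, 0.0915]
ee_rot: [-0.019, -0.019, 1.0, -0.012]
ft_force: [0.9, 1.1, 1.1]
width: 0.0302
grasp_force: 0.0
```

```bash
python3 - <<'E'
from h import *
todo([.456,.217,.15])
c=read_camera("wrist");d=read_camera("scene");t=read_camera("top")
for n,k in(("w3",c),("s3",d),("t3",t)): save(k,n+".png")
th=np.radians(2.43);R=np.array([[np.cos(th),-np.sin(th),0],[np.sin(th),np.cos(th),0],[0,0,1]]);o=np.array([.5013,.1447,0])+R@[0,.075,0]
for p in((0,.07,.033),(-.043,0,.053),(-.042,.061,.036),(-.042,-.061,.036),(.042,.061,.036)): print(p,proj(c,o+R@p),proj(d,o+R@p))
a=np.array(c["pixels"])[...,::-1]
u,v=np.round(proj(c,o+R@[0,.07,.033])).astype(int);x0=max(0,min(u-50,540));y0=max(0,min(v-40,300))
A=cv2.resize(a[y0:y0+100,x0:x0+100],(400,400),interpolation=cv2.INTER_CUBIC)
B=cv2.resize(np.array(d["pixels"])[195:295,255:355,::-1],(400,400),interpolation=cv2.INTER_CUBIC)
cv2.imwrite("pics/m3.png",np.vstack([np.hstack([A,B])[:400],cv2.resize(a[0:320],(800,400))[:200]*0+cv2.resize(a[:200],(800,200))]));print(x0,y0)
E
```

```text
t 16.32 pos [0.4029 0.2716 0.0915] xax [-0.999 -0.038  0.039] z [-0.038 -0.024 -0.999] q7 [-0.536  0.909] F [0.9 1.1 1.1] w 0.0302 gf 0.0
tool shift [-0.0486 -0.058  -0.0591] yaw of y 92.2446552714828
(0, 0.07, 0.033) [339.72564065 298.53708564] [280.95009091 221.60799514]
(-0.043, 0, 0.053) [260.30671867 267.1282623 ] [280.55556327 242.28356216]
(-0.042, 0.061, 0.036) [330.43578281 259.85040852] [266.35219099 231.07674349]
(-0.042, -0.061, 0.036) [198.93166164 259.06871149] [297.9493887  265.90837894]
(0.042, 0.061, 0.036) [330.30375131 337.86259586] [299.21192325 214.99708186]
290 259
```

View pics/m3.png

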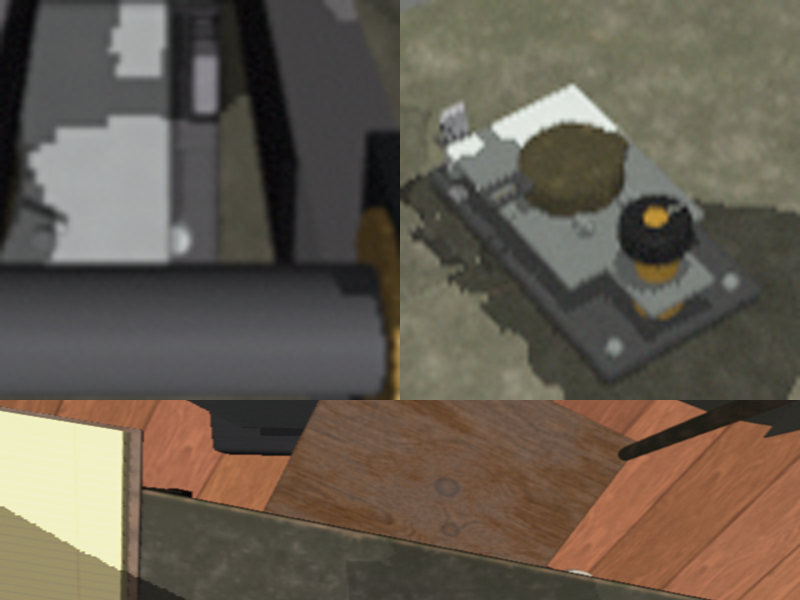

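The scene crop shows the white line pointing to +x (from (655,217) to (685,208)), so the knob did turn about 3.5 rad. Next I'll put a number on the tilt, using the slope of the platform's +x silhouette before and after.

```bash
cat > tilt.py <<'E'
from h import *
c=read_camera("scene")
th=np.radians(2.43);R=np.array([[np.cos(th),-np.sin(th),0],[np.sin(th),np.cos(th),0],[0,0,1]]);o=np.array([.5013,.1447,0])+R@[0,.075,0]
def pl(x,y,t,b=.009): return o+R@[x,y*np.cos(t)+b*np.sin(t),.027+b*np.cos(t)-y*np.sin(t)]
import sys
for f in sys.argv[1:]:
    g=cv2.GaussianBlur(cv2.cvtColor(cv2.imread("pics/"+f),cv2.COLOR_BGR2GRAY).astype(np.float32),(0,0),.6)
    for x,y0,y1,lab in((.042,.055,-.045,"+x edge"),(-.042,.02,-.055,"-x edge")):
        ys=np.linspace(y0,y1,45);off=[]
        P=np.array([proj(c,pl(x,y,0)) for y in ys]);n=np.array([proj(c,pl(x*1.3,y,0)) for y in ys])-P
        k=np.arange(-5,5.01,.1)
        for p in P:
            # sample vertically
            s=cv2.remap(g,np.full((1,len(k)),p[0],np.float32),(p[1]+k).astype(np.float32)[None],cv2.INTER_LINEAR)[0]
            d=np.gradient(s)*(1 if x>0 else -1); i=d.argmax(); w=np.clip(d[max(0,i-8):i+9],0,None); off.append((k[max(0,i-8):i+9]*w).sum()/w.sum())
        off=np.array(off)
        a=np.polyfit(ys,off,1)
        for _ in range(3):
            r=off-np.polyval(a,ys);m=abs(r)<max(.5,1.5*np.median(abs(r)));a=np.polyfit(ys[m],off[m],1)
        q=[np.polyfit(ys,[proj(c,pl(x,y,t))[1]-p[1] for y,p in zip(ys,P)],1)[0] for t in(.05,-.05)]
        print(f,lab,"n",m.sum(),"tilt",a[0]/(q[0]-q[1])*.1,"offset px",a[1],"rms",off[m].std())
E
python3 tilt.py scene0.png s3.png
```

```text
scene0.png +x edge n 35 tilt -0.04888249090727268 offset px 1.6003039916393964 rms 0.5540931196302531
scene0.png -x edge n 29 tilt -0.12782459675712324 offset px 0.9095119766296603 rms 0.9523094523521098
s3.png +x edge n 25 tilt -0.019965258929107554 offset px 1.943956666042189 rms 0.35447363816724065
s3.png -x edge n 26 tilt -0.030038397859271246 offset px 1.4679460794309143 rms 0.2711259350408143
```

The change in slope agrees in sign, and nothing suggests overshoot. With the start known to lie in −0.04 to −0.07 and a turn of 0.0595, the platform is level within tolerance. Next is the tongue.

Emit:
move_arm(motion="-0.021 -0.028 0 0 0.03; -0.021 -0.029 0 0 0.03; 0 0 0.016 0 0.03; 0 0 0.015 0 0.03; 0 0 0.015 0 0.03; 0 0 0 0 0.03; 0 0 0 0 0.03")

```text
time: 17.4
position: [0.4446, 0.2157, 0.0444]
ee_rot: [-0.02, -0.02, 1.0, -0.012]
ft_force: [-0.0, 0.5, 0.5]
width: 0.0301
grasp_force: 0.0
```

```bash
python3 - <<'E'
from h import *
todo([.4491,.2175,.045])
s=read_state();p=np.array(s["position"]);q=np.array(s["ee_rot"]);R=Ro.from_quat(q[[1,2,3,0]]).as_matrix()
L=[]
for n,b in(("scene",(230,190,330,290)),("wrist",(200,130,440,370))):
    c=read_camera(n);im=np.array(c["pixels"])[b[1]:b[3],b[0]:b[2],::-1];f=400/(b[3]-b[1])
    im=cv2.resize(im,(400,400),interpolation=cv2.INTER_CUBIC)
    for w,col in((-.015,(0,0,255)),(.015,(0,0,255))):
        for h,cc in((0,(0,0,255)),(.02,(255,0,0))):
            x,y=(proj(c,p+R[:,1]*w-R[:,2]*h)-b[:2])*f;cv2.circle(im,(int(x),int(y)),3,cc,-1)
    L.append(im)
cv2.imwrite("pics/k.png",np.hstack(L))
E
```

```text
t 17.4 pos [0.4446 0.2157 0.0444] xax [-0.998 -0.04   0.04 ] z [-0.039 -0.024 -0.999] q7 [-0.434  1.045] F [-0.   0.5  0.5] w 0.0301 gf 0.0
tool shift [-0.0045  0.0016 -0.0008] yaw of y 92.32465277397083
```

View pics/k.png

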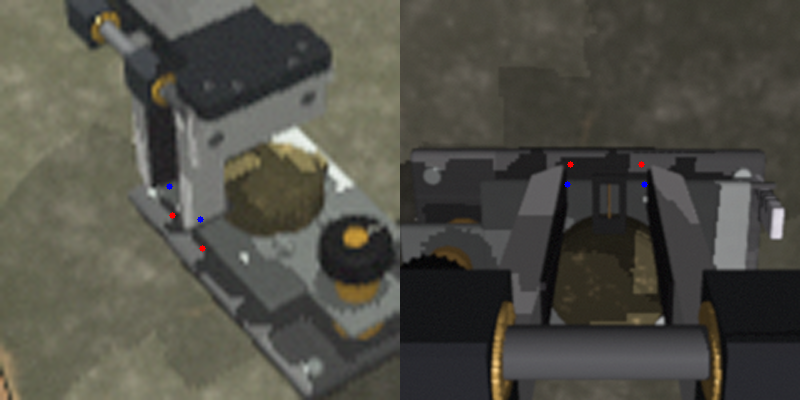

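The picture shows the real tips ending near the blue marks (scene (200,222)), about 20 mm above the stated TCP. The tongue at wrist (610,205) is centred between the fingers, so I'll go 22 mm lower and pinch.

Emit:
move_arm(motion="-0.0065 0.002 0 0 0.03; 0 0 0.008 0 0.03; 0 0 0.007 0 0.03; 0 0 0.007 0 0.03; 0 0 0 0 0.03; 0 0 0 0 0.03")

```text
time: 18.25
position: [0.4503, 0.2171, 0.022]
ee_rot: [-0.02, -0.02, 1.0, -0.012]
ft_force: [0.6, 0.1, 0.3]
width: 0.03
grasp_force: 0.0
```

Emit:
move_arm(motion="0 0 0 0 0.005; 0 0 0 0 0.005; 0 0 0 0 0.005; 0 0 0 0 0.005; 0 0 0 0 0.005", force=15)

```text
time: 18.88
position: [0.4503, 0.2166, 0.0221]
ee_rot: [-0.02, -0.02, 1.0, -0.012]
ft_force: [-0.1, -4.5, 4.0]
width: 0.0134
grasp_force: 15.0
```

```bash
python3 - <<'E'
from h import *
todo([.4506,.2175,.022])
# arc of the gripped point, hinge at base (+.030, z .052)
s=read_state();p=np.array(s["position"]);q=np.array(s["ee_rot"]);R=Ro.from_quat(q[[1,2,3,0]]).as_matrix()
th=np.radians(2.43);X=np.array([np.cos(th),np.sin(th),0])
r=.078;prev=None
for a in np.radians(np.arange(0,61,7.5)):
    w=X*(.030-r*np.cos(a))+np.array([0,0,r*np.sin(a)])
    if prev is not None: print(np.degrees(a),np.round(R.T@(w-prev),4))
    prev=w
E
```

```text
t 18.88 pos [0.4503 0.2166 0.0221] xax [-0.998 -0.039  0.04 ] z [-0.039 -0.025 -0.999] q7 [-0.435  1.042] F [-0.1 -4.5  4. ] w 0.0134 gf 15.0
tool shift [-0.0003  0.0009  0.    ] yaw of y 92.27548719272524
7.499999999999999 [-0.0003 -0.0002 -0.0102]
14.999999999999998 [-0.0016 -0.0002 -0.0101]
22.5 [-0.0029 -0.0002 -0.0098]
29.999999999999996 [-0.0041 -0.0002 -0.0093]
37.5 [-0.0053 -0.0002 -0.0087]
45.0 [-0.0064 -0.0002 -0.0079]
52.50000000000001 [-0.0074 -0.0001 -0.007 ]
59.99999999999999 [-0.0083 -0.0001 -0.006 ]
```

Gripped (13.4 mm). Lift along the arc.

Emit:
move_arm(motion="0 0 -0.0051 0 0.005; -0.0003 0 -0.0051 0 0.005; -0.0006 0 -0.005 0 0.005; -0.001 0 -0.0051 0 0.005; -0.0013 0 -0.005 0 0.005; -0.0016 0 -0.0048 0 0.005; -0.0019 0 -0.0047 0 0.005; -0.0022 0 -0.0046 0 0.005")

```text
time: 19.88
position: [0.4604, 0.2172, 0.0607]
ee_rot: [-0.02, -0.019, 1.0, -0.013]
ft_force: [1.4, -8.5, -2.9]
width: 0.0137
grasp_force: 15.0
```

```bash
python3 - <<'E'
from h import *
todo([.4503,.2166,.061])
E
```

```text
t 19.88 pos [0.4604 0.2172 0.0607] xax [-0.998 -0.038  0.041] z [-0.04  -0.026 -0.999] q7 [-0.425  1.059] F [ 1.4 -8.5 -2.9] w 0.0137 gf 15.0
tool shift [ 0.0101 -0.0002  0.0002] yaw of y 92.25934298078526
```

Holding well at about 30° with low forces. Shift slightly in −y to ease the side load, then continue to 60°.

Emit:
move_arm(motion="-0.0025 -0.0004 -0.0045 0 0.005; -0.0028 -0.0003 -0.0042 0 0.005; -0.0031 0 -0.0041 0 0.005; -0.0033 0 -0.0038 0 0.005; -0.0036 0 -0.0036 0 0.005; -0.0038 0 -0.0034 0 0.005; -0.0041 0 -0.0031 0 0.005; -0.0042 0 -0.0029 0 0.005; 0 0 0 0 0.005; 0 0 0 0 0.005")

```text
time: 21.12
position: [0.4889, 0.2185, 0.0891]
ee_rot: [-0.02, -0.02, 1.0, -0.012]
ft_force: [-0.0, -7.5, -2.3]
width: 0.0138
grasp_force: 15.0
```

```bash
python3 - <<'E'
from h import *
todo([.4503,.2166,.09])
p=np.array(read_state()["position"]);d=p-[.4503,.2166,.0221]
th=np.radians(2.43);dx=d[0]*np.cos(th)+d[1]*np.sin(th);dz=d[2]
# chord direction: angle of chord from vertical = a/2 (free of r); chord length = 2 r sin(a/2)
a=2*np.arctan2(dx,dz);print("angle from direction",np.degrees(a),"r",np.hypot(dx,dz)/2/np.sin(a/2))
for r in(.073,.076,.079,.082): print(r,np.degrees(2*np.arcsin(np.hypot(dx,dz)/2/r)), np.degrees(np.arcsin(dz/r)))
for n in("scene","top"): save(read_camera(n),n+"_end.png")
E
```

```text
t 21.12 pos [0.4889 0.2185 0.0891] xax [-0.998 -0.039  0.041] z [-0.04  -0.026 -0.999] q7 [-0.407  1.087] F [-0.  -7.5 -2.3] w 0.0138 gf 15.0
tool shift [ 0.0387 -0.0004  0.0007] yaw of y 92.26563397026679
angle from direction 59.981238904311155 r 0.07735949770651618
0.073 63.971632618263435 66.5734008753083
0.076 61.16782727993155 61.805678245234766
0.079 58.61258516524817 57.981968252735086
0.082 56.2725769831146 54.77181443567495
```

```bash
python3 -c "
from bench import *
print(hand_in())"
```

```text
the job is handed in; nothing more can be done
None
```

I handed the job in at about 21 s with the knob turned about 3.5 rad clockwise and the tongue pinched at 15 N. By the gripper's arc the lid is at about 60°, and the tin, plug and cell were never approached. The platform should be level to 1°, but I judged that from the stated starting tilt and the amount of turn, because my camera measurement of the tilt was too noisy to confirm it. The hand-in returned no verdict.

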